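# Seal the well plate through the press guard window

## Robot

A 6-joint arm with a two-finger parallel gripper is mounted at the origin on the work surface. World frame = base frame: x ahead of the robot, y to its left, z up, the work surface at z = 0. Lengths are in m, angles in rad, forces in N, time in s.
With the tool pointing down it reaches from about 0.2 to 0.875 m from the base axis. Payload 3.4 kg.
Tool frame: the origin (TCP) lies between the finger pads; the fingertips stand 25 mm ahead of it and the grasp point (between the pads) lies 6 mm ahead of it (r.nose_length is the z of the fingertips in the tool frame, in m); z points along the fingers, x is the direction in which the jaws open and shut, and the axes are right-handed (so a half turn about z gives the same grasp; the last joint's range is limited). The gripper opens to 94 mm and grips with 3 to 60 N. Pads are 16 mm wide; open, the fingers measure 119 mm over their backs; the gripper's body (75 mm by 177 mm) begins 78 mm behind the grasp point.
Start: joints at [1.107, 0.276, 1.505, -0, 1.361, -0.121], TCP at [0.193, 0.542, 0.23] pointing down, gripper open.
Joint ranges: [-2.89, 2.89], [-0.75, 2.08], [0.22, 2.7], [-1.18, 4.32], [0.11, 2.71], [-2.7, 2.7]. Speed limits (rad/s): [2.57, 2.57, 3.14, 3.14, 3.14, 3.14].

## Interface

Orientations are given as a unit quaternion [w, x, y, z].
In Python, from plant import r, gripper_to, inverse_kinematics, vision, models, telemetry gives the robot as it stands. Calls block until the motion is done:
- r.move_to(position, orientation): joint-space move of the TCP to a pose.
- r.move_l(position, rot=None, vel=0.15, guard=None): straight line of the TCP; rot=None keeps the orientation; vel is the mean speed in m/s. With guard (N) it stops when the force on the tool has changed by that much, and returns True; else False.
- r.movej(angles): joint-space move.
- gripper_to(opening, f_grip=None): finger opening in m; f_grip is the grip in N (None keeps the last); returns when the fingers have stopped.
- r.hold(seconds).
- inverse_kinematics(position, orientation): joint angles nearest the present ones, or None.
- vision.snapshot(name): name is "scene" or "top" or "wrist"; returns the picture (480x640x3 uint8, red, green, blue); there is no depth.
- vision.get_calibration(name): a dict with "fx", "fy", "cx", "cy" (pixels), "position" and "orientation" of the camera in the world. Camera axes: x right, y down, z forward; pixel columns grow to the right and rows downward; lengths in m; the calibration is good to about 2 mm. A picture is of the moment at which its call begins: read the wrist's pose just before it. get_calibration takes no time and is no camera call; for the wrist camera it gives the pose at the moment of the call.
A pose or a line that the arm cannot do raises r.PlanningError and nothing moves.
- r.sign_off(): hands the job in, once; it reports no verdict.
Trained networks look in the newest picture that a camera, given by its name, has taken for a name from the list of things; names that differ only in an ending like _2 or _b are one class to them, and where a whole thing is asked for, a point or a joint stands for the part that bears it (a point fixed in the world has none). Each returns a list of dicts, best first, with "score" (0 to 1); they miss things now and then, are a little off and sometimes report something else, mostly with a low value. They report only what shows in the picture. A call takes as long as a camera call. They do not tell look-alikes from the thing itself.
- models.boxes_of(thing, camera): "at" ([x, y, z] in m, in world coordinates, good to about 4 mm: the middle of the surface that is visible of it).
- models.regions_of(thing, camera): "pixels" (480x640 bool, what is visible of it).
- models.mark_of(thing, camera): "at" ([x, y, z] in m, in world coordinates, good to about 4 mm: a listed point, or the origin of a listed thing).
Readings, each from a call of its own:
- telemetry.current_t(): time.
- telemetry.current_joints(): joint angles.
- telemetry.current_dq(): joint speeds.
- telemetry.current_joint_efforts(): joint torques, N m.
- telemetry.current_ee_pos(): TCP position.
- telemetry.current_tool_rot(): TCP orientation.
- telemetry.current_wrist_force(): force on the tool from outside, world axes, zero at the start.
- telemetry.current_torque(): the same for the moment, N m.
- telemetry.current_opening(): finger opening in m.
Only numpy, scipy, OpenCV 4.12 (cv2) and the standard library are available. Lean on these libraries where they do the work, as an engineer would, in place of code of your own. Each camera call takes 0.05 s, during which the arm holds its last target.

## Task

One bay of the twin plate press holds the sample plate with the wells; the other only a thin blank. Reach with the fingertips down through the guard window of the bay with the well plate, press that bay's lever paddle fully down to its stop and keep it there for two seconds, then let it come up again and withdraw. Do not touch the guard, leave the other lever unpressed, and do not shift the plate, the blank or anything else on the bench.

Things in the scene. Friction and masses are not known exactly. Their poses are not given: they have to be found in the camera images.
- press: The twin-bay plate press, fixed to the bench: a white base 360 x 360 x 30 mm with two bays side by side, 170 mm apart. Origin on the bench surface under the midpoint between the two nests; its x axis points from the lever paddles to the hinges (roughly away from the robot), y to the left bay, z up. Paddles at x = -160 mm, nests at x = 0, lever hinges at x = +75 mm; left bay at y = +85 mm, right bay at y = -85 mm. Nothing on the press is higher than the guard's top, 130 mm.
- guard: The grey sheet-metal guard over the paddles: a flat level top 124 mm (x) x 336 mm (y), 4 mm thick, its upper face 130 mm above the bench, on side walls, with two rectangular windows. It must not be touched. Origin and axes as press.
- well_plate: The sample plate: white plastic, 85 x 127 x 14.5 mm (short side along the press's x), with 8 x 12 small dark round wells in its top; loose, lying in one of the two nests under the open black frame of that bay's lever. Origin at the centre of its underside, z up.
- blank: A plain smooth white slab without wells, 85 x 127 x 6 mm, lying loose in the other nest. Origin at the centre of its underside.
- window_left (a point): Centre of the guard window of the left bay, level with the guard's upper face (130 mm above the bench). The window is 88 mm along the press's x and 80 mm along its y; below it is only the paddle.
- paddle_left_top (a point): Centre of the upper face of the left lever's paddle, a flat black disc 42 mm across and 8 mm thick on the robot-side end of the steel lever bar, 235 mm from its hinge: the place to press; it moves with the lever. Up, it lies under the window's centre about 13 mm below the guard's upper face; fully pressed it has gone down 25 mm, to 92 mm above the bench.
- lever_left (a joint): Angle of the left lever in rad: 0 up (at rest), 0.105 fully down on its stop. A spring lifts it again; pressing the paddle takes about 2 N at first and 7 N at the stop.
- nest_left (a point): Centre of the left nest's floor, 44.5 mm above the bench: where a plate's underside centre lies.
- window_right (a point): Centre of the guard window of the right bay, level with the guard's upper face (130 mm above the bench). The window is 88 mm along the press's x and 80 mm along its y; below it is only the paddle.
- paddle_right_top (a point): Centre of the upper face of the right lever's paddle, a flat black disc 42 mm across and 8 mm thick on the robot-side end of the steel lever bar, 235 mm from its hinge: the place to press; it moves with the lever. Up, it lies under the window's centre about 13 mm below the guard's upper face; fully pressed it has gone down 25 mm, to 92 mm above the bench.
- lever_right (a joint): Angle of the right lever in rad: 0 up (at rest), 0.105 fully down on its stop. A spring lifts it again; pressing the paddle takes about 2 N at first and 7 N at the stop.
- nest_right (a point): Centre of the right nest's floor, 44.5 mm above the bench: where a plate's underside centre lies.
- cup1: White paper cup, 72 mm across the rim and 82 mm tall, loose, standing on the bench to the left of the press. Bystander: leave alone. Origin at the centre of its underside.
- cup2: White paper cup, 72 mm across the rim and 82 mm tall, loose, standing on the bench to the left of the press. Bystander: leave alone. Origin at the centre of its underside.
- cup3: White paper cup, 72 mm across the rim and 82 mm tall, loose, standing on the bench to the right of the press. Bystander: leave alone. Origin at the centre of its underside.
- marker: White marker pen with a black cap, 136 mm long, 19 mm thick, lying to the right of the press. Bystander. Origin at the middle of its underside, x along the pen.
- reagent: Amber bottle, 48 mm across and 95 mm tall, standing on the right. Bystander. Origin at the centre of its underside.
- dish: Shallow glass dish, 90 mm across and 16 mm tall, on the left. Bystander. Origin at the centre of its underside.
Things that resemble listed ones, but are neither listed nor needed, are in the scene too. Leave any purple or yellow look-alike of the well_plate alone.

How it is judged:
By the outcome, as a careful person would: the job done as asked, in the order asked, and still so for the second after the job is handed in, with the robot touching nothing.
It also fails if it takes over 38 s, if anything falls off the work surface, if the arm or the gripper's body presses on something with over 40 N, if the wrist force passes 120 N, or if a joint passes its speed limit or range.

## Working session

There is one attempt and no reset: what is moved stays moved. The work goes in short steps, each a Python script; the robot and the scene stay as the last script left them, time stands still between calls to the robot, and variables do not carry over. Pictures are saved under pics/ and viewed, and the job is handed in when it is done.

```bash
mkdir -p pics; ls; python3 - <<'E'
from plant import r, gripper_to, inverse_kinematics, vision, models, telemetry
import cv2
for n in ("scene","top","wrist"):
    im=vision.snapshot(n); cv2.imwrite(f"pics/{n}0.png",im[:,:,::-1])
    if n!="wrist":
        for t in ("press","guard","well_plate","blank","window_left","window_right","paddle_left_top","paddle_right_top","nest_left","nest_right"):
            print(n,t,[(x['at'],round(x['score'],2)) for x in models.mark_of(t,n)][:4])
    c=vision.get_calibration(n); print(c)
print(telemetry.current_t(),r.nose_length,telemetry.current_tool_rot())
E
```

```text
pics
scene press [([0.6624, -0.1169, 0.0002], 0.95), ([0.3141, 0.3977, 0.0008], 0.51), ([0.5949, 0.1305, 0.0004], 0.35)]
scene guard []
scene well_plate [([0.5486, 0.3024, 0.0003], 0.87), ([0.276, -0.2842, -0.0013], 0.67), ([0.6447, -0.1985, 0.0438], 0.63), ([0.4498, -0.3327, -0.0], 0.35)]
scene blank [([0.6834, -0.0333, 0.0393], 0.62), ([0.6438, -0.2024, 0.0424], 0.2)]
scene window_left [([0.5255, 0.0009, 0.1301], 0.77)]
scene window_right [([0.3263, -0.4395, 0.001], 0.74), ([0.4869, -0.1713, 0.1316], 0.68)]
scene paddle_left_top [([0.5267, -0.0023, 0.1198], 0.57), ([0.7256, 0.1312, 0.0007], 0.56)]
scene paddle_right_top [([0.4883, -0.1664, 0.1187], 0.85)]
scene nest_left [([0.6783, -0.0372, 0.046], 0.94), ([0.6606, -0.1148, -0.0022], 0.28)]
scene nest_right [([0.6412, -0.2, 0.0436], 0.8)]
{'fx': 527.8519155668356, 'fy': 527.8519155668356, 'cx': 316.7279259891281, 'cy': 238.73337094892133, 'position': array([1.0964704 , 0.52030213, 1.00723783]), 'orientation': array([-0.1363968 ,  0.3442315 ,  0.87227581, -0.31942994])}
top press [([0.6586, -0.1199, 0.0034], 0.95)]
top guard []
top 
[... 429 characters left out ...]
p paddle_right_top [([0.4944, -0.1609, 0.1175], 0.59)]
top nest_left [([0.6809, -0.0364, 0.0512], 0.58)]
top nest_right [([0.6435, -0.201, 0.0441], 0.66)]
{'fx': 505.95757949802857, 'fy': 505.95757949802857, 'cx': 316.2373029848466, 'cy': 247.97378703865104, 'position': array([ 0.40553792, -0.03210332,  1.27174264]), 'orientation': array([ 0.05843175, -0.69914467,  0.71164156, -0.03672528])}
{'fx': 402.297113463735, 'fy': 402.297113463735, 'cx': 320.5289452814124, 'cy': 233.54766240150795, 'position': array([0.12087228, 0.5662881 , 0.38432773]), 'orientation': array([0.10930851, 0.8100313 , 0.57092091, 0.07713786])}
1.15 0.025 [-1.24305680e-05  8.17351672e-01  5.76139083e-01  3.27513133e-05]
```

View pics/scene0.png

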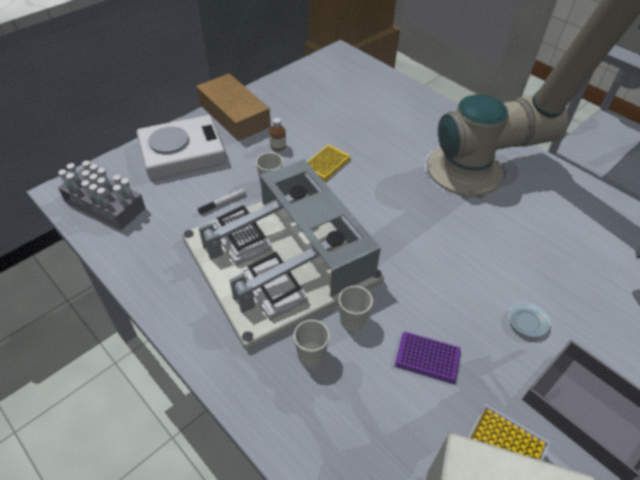

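View pics/top0.png

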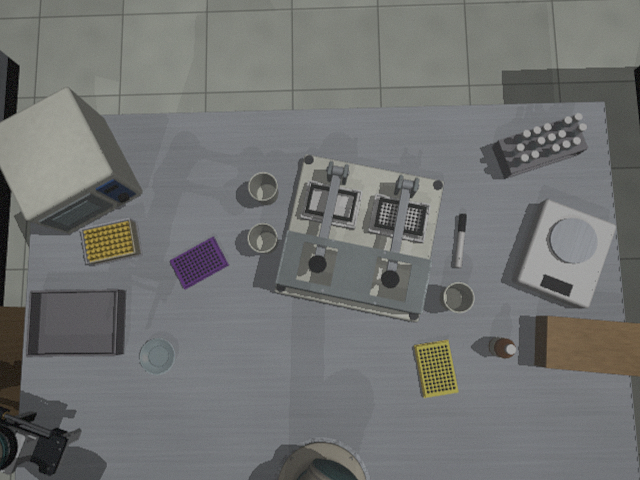

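```bash
python3 - <<'E'
import cv2,numpy as np
from plant import vision
from scipy.spatial.transform import Rotation as R
def proj(n,P):
    c=vision.get_calibration(n);q=c['orientation'];Rm=R.from_quat([q[1],q[2],q[3],q[0]]).as_matrix()
    p=Rm.T@(np.array(P)-c['position']);return p[0]/p[2]*c['fx']+c['cx'],p[1]/p[2]*c['fy']+c['cy']
for n in("scene","top"):
    im=cv2.imread(f"pics/{n}0.png")
    u,v=map(int,proj(n,[.6,-.118,.08]));print(n,u,v)
    w,h=130,100
    x0,y0=max(u-w,0),max(v-h,0);print(x0,y0)
    cv2.imwrite(f"pics/{n}0c.png",cv2.resize(im[y0:y0+2*h,x0:x0+2*w],None,fx=3,fy=3,interpolation=cv2.INTER_CUBIC))
E
```

```text
scene 275 235
145 135
top 366 233
236 133
```

View pics/top0c.png

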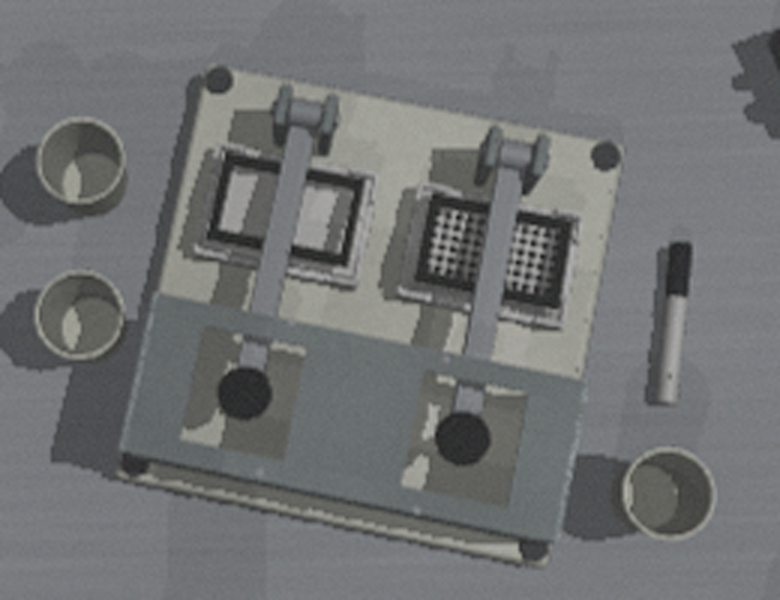

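View pics/scene0c.png

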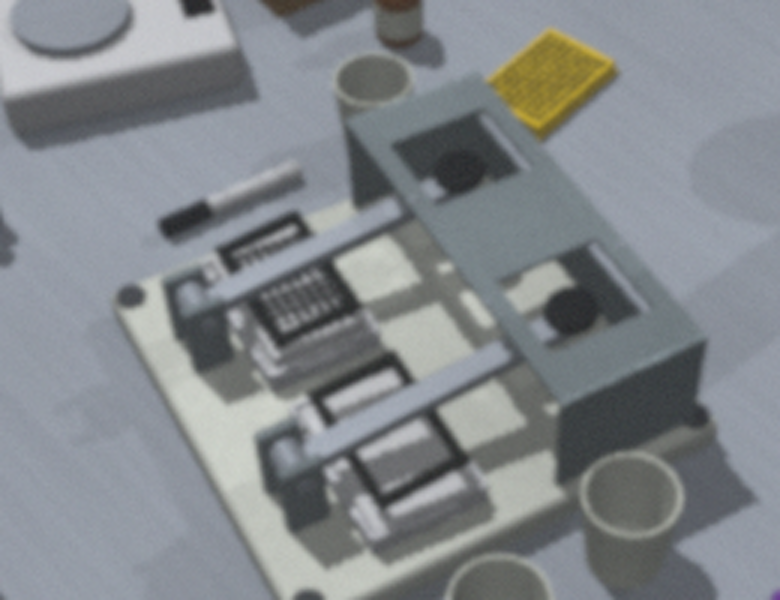

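The well plate's wells show in the right bay, at top (400,217) and scene (243,233). Four things could be confused with it:
- the blank in the left nest, top (330,203), which has no wells
- the purple look-alike, top (200,262)
- the yellow look-alike, top (436,368)
- the yellow tip rack, top (108,242)

In the crop, the right bay's lever bar runs down to the paddle at top (390,278). I'll locate that window precisely from the guard's corners.

```bash
cat > h.py <<'E'
import cv2,numpy as np
from plant import r, gripper_to, inverse_kinematics, vision, models, telemetry
from scipy.spatial.transform import Rotation as R
def ray(n,u,v,z):
    c=vision.get_calibration(n);q=c['orientation'];d=R.from_quat([q[1],q[2],q[3],q[0]]).apply([(u-c['cx'])/c['fx'],(v-c['cy'])/c['fy'],1])
    return c['position']+d*(z-c['position'][2])/d[2]
def proj(n,P):
    c=vision.get_calibration(n);q=c['orientation'];Rm=R.from_quat([q[1],q[2],q[3],q[0]]).as_matrix()
    p=Rm.T@(np.array(P)-c['position']);return p[0]/p[2]*c['fx']+c['cx'],p[1]/p[2]*c['fy']+c['cy']
E
python3 - <<'E'
from h import *
C={"top":((236,133),[(155,293),(585,380),(553,540),(122,450)]),"scene":((145,135),[(557,400),(345,120),(478,75),(705,342)])}
# order: back-left, back-right, front-right, front-left
yaws=[];
for n,(o,cs) in C.items():
    P=np.array([ray(n,o[0]+u/3,o[1]+v/3,.13)[:2] for u,v in cs])
    print(n,P.round(4).tolist(),'ctr',P.mean(0),[np.linalg.norm(P[i]-P[i-1]).round(4) for i in range(4)])
    d=(P[0]-P[1])+(P[3]-P[2]);y=np.arctan2(-d[0],d[1]);print('yaw',np.degrees(y))
    c=P.mean(0);ey=np.array([-np.sin(y),np.cos(y)]);print('winR',c-.085*ey,'winL',c+.085*ey)
n="top"
for (u,v) in [(462,438),(245,393)]: print('paddle top',ray(n,236+u/3,133+v/3,.117))
for (u,v) in [(459,172),(571,310)]: print('paddle scene',ray("scene",145+u/3,135+v/3,.117))
print('nest pair yaw', np.degrees(np.arctan2(-.0375,.165)))
E
```

```text
top [[0.6019, 0.0667], [0.5289, -0.2566], [0.41, -0.2276], [0.4824, 0.0926]] ctr [ 0.50580579 -0.08120337] [np.float64(0.1223), np.float64(0.3315), np.float64(0.1223), np.float64(0.3283)]
yaw -12.73846062032592
winR [ 0.48706321 -0.16411124] winL [0.52454838 0.0017045 ]
scene [[0.6017, 0.0635], [0.5282, -0.2575], [0.4109, -0.2256], [0.4865, 0.0983]] ctr [ 0.50680306 -0.08032767] [np.float64(0.1204), np.float64(0.3293), np.float64(0.1216), np.float64(0.3326)]
yaw -13.024399358284112
winR [ 0.48764696 -0.16314097] winL [0.52595917 0.00248564]
paddle top [ 0.48781829 -0.16452166  0.117     ]
paddle top [ 5.25202011e-01 -4.90217869e-04  1.17000000e-01]
paddle scene [ 0.49135904 -0.16043328  0.117     ]
paddle scene [0.52791679 0.0037999  0.117     ]
nest pair yaw -12.80426606528675
```

```bash
python3 - <<'E'
from h import *
yaw=np.radians(-12.9)
q=(R.from_euler('z',yaw)*R.from_euler('x',np.pi)).as_quat(); q=[q[3],q[0],q[1],q[2]]
print(inverse_kinematics([.488,-.164,.23],q))
gripper_to(0.0)
r.move_to([.488,-.164,.22],q)
print(telemetry.current_t(),telemetry.current_ee_pos(),telemetry.current_wrist_force(),telemetry.current_opening())
r.move_l([.488,-.164,.172],vel=.1)
for n in("scene","wrist","top"):
    im=vision.snapshot(n)
    if n!="wrist":
        u,v=map(int,proj(n,[.488,-.164,.13])); im=cv2.resize(im[max(v-75,0):v+75,u-100:u+100],None,fx=4,fy=4,interpolation=cv2.INTER_CUBIC)
        print(n,u-100,v-75)
    cv2.imwrite(f"pics/{n}1.png",im[:,:,::-1])
print(telemetry.current_t(),telemetry.current_ee_pos())
E
```

```text
[-4.59423513e-01  1.85430102e-01  1.62943544e+00 -4.44089210e-16
  1.32672711e+00 -2.34276040e-01]
5.2667 [ 0.48823981 -0.16330325  0.22002226] [-0.12706251 -0.506848   -0.0146194 ] 0.000483340519935244
scene 197 111
top 290 203
6.05 [ 0.48857896 -0.16422391  0.17277989]
```

View pics/scene1.png

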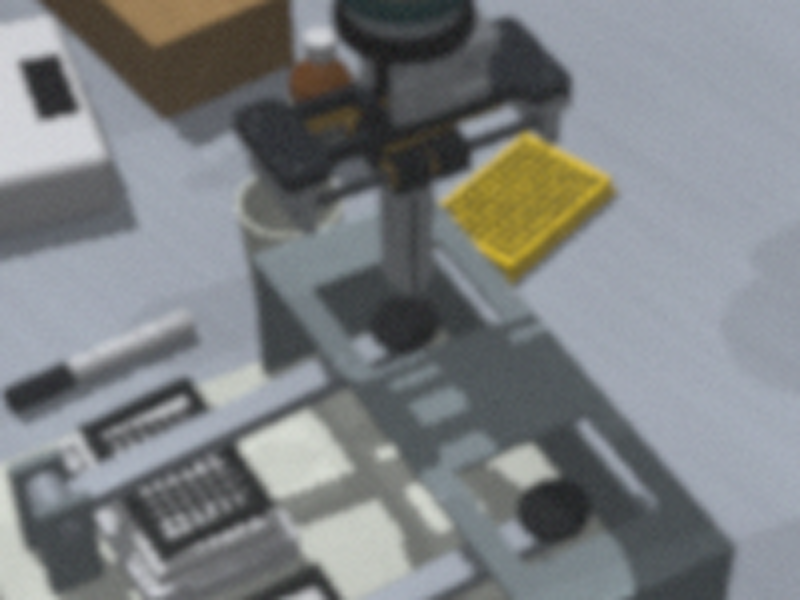

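View pics/wrist1.png

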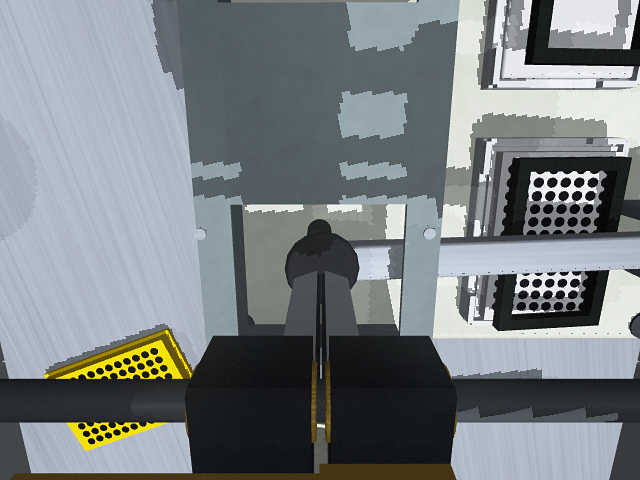

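The wrist view shows the closed fingertips over the right paddle (322,262), with clear margins to the window edges at columns 243 and 402. The wells are in the same bay's nest at (565,235). Now I'll press.

```bash
python3 - <<'E'
from h import *
def s(l): print(l,round(telemetry.current_t(),2),telemetry.current_ee_pos().round(4),np.round(telemetry.current_wrist_force(),1))
x,y=.488,-.164
r.move_l([x,y,.145],vel=.06); s('above')
r.move_l([x,y,.122],vel=.04); s('mostly down')
g=r.move_l([x,y,.106],vel=.015,guard=10); s(g)
r.hold(.1); s('hold')
z=telemetry.current_ee_pos()[2]; f=abs(telemetry.current_wrist_force()[2])
im=vision.snapshot("scene"); cv2.imwrite("pics/scene2.png",cv2.resize(im[111:261,197:397],None,fx=4,fy=4,interpolation=cv2.INTER_CUBIC)[:,:,::-1])
E
```

```text
above 6.65 [ 0.4879 -0.164   0.1447] [-0.2  0.3  0.5]
mostly down 7.38 [ 0.487  -0.1639  0.1219] [-2.6  0.8  6.5]
True 7.95 [ 0.4868 -0.1639  0.1171] [-2.   0.3  9.9]
hold 8.05 [ 0.4868 -0.1639  0.1171] [-1.4  1.1  8.4]
```

View pics/scene2.png

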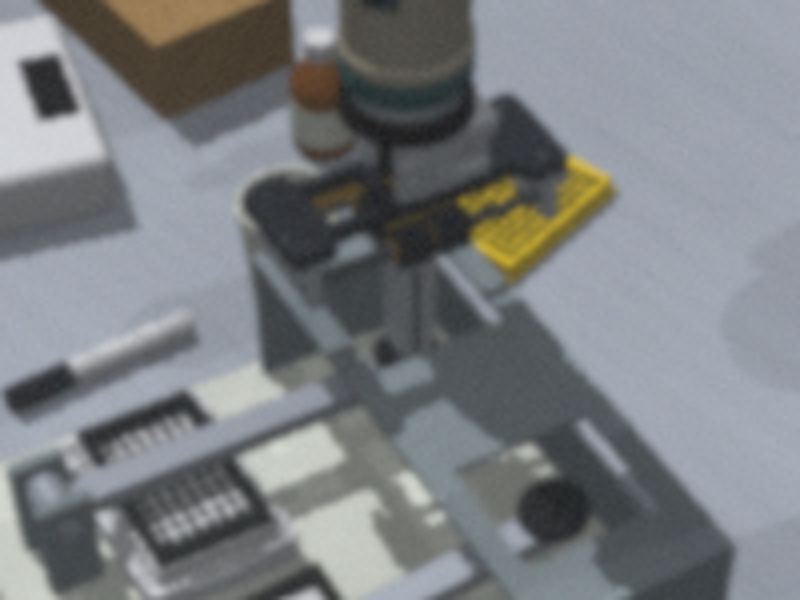

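The tip is at about the stop height, but the force margin is small. I'll press a little harder to confirm a hard stop, then hold.

```bash
python3 - <<'E'
from h import *
def s(l): print(l,round(telemetry.current_t(),2),telemetry.current_ee_pos().round(4),np.round(telemetry.current_wrist_force(),1))
x,y=telemetry.current_ee_pos()[:2]
g=r.move_l([x,y,.106],vel=.015,guard=14); s(g)
r.hold(.2); s('seat')
if telemetry.current_wrist_force()[2]>12:
    r.hold(1.2); s('h'); r.hold(1.2); s('h2')
E
```

```text
True 8.44 [ 0.4868 -0.1639  0.117 ] [-2.1  0.7 11.6]
seat 8.64 [ 0.4868 -0.1639  0.117 ] [-1.3  0.3 10.1]
```

```bash
python3 - <<'E'
from h import *
def s(l): print(l,round(telemetry.current_t(),2),telemetry.current_ee_pos().round(4),np.round(telemetry.current_wrist_force(),1))
x,y=telemetry.current_ee_pos()[:2]
g=r.move_l([x,y,.108],vel=.015,guard=12); s(g)
r.hold(.2); s('seat')
for i in range(5): r.hold(.5); s('h')
E
```

```text
True 8.94 [ 0.4868 -0.1639  0.117 ] [-2.9  1.6 10.2]
seat 9.14 [ 0.4868 -0.1639  0.117 ] [-1.8  0.6 10.3]
h 9.64 [ 0.4868 -0.1639  0.117 ] [-1.3  0.7 10. ]
h 10.14 [ 0.4867 -0.1639  0.117 ] [-2.2  1.4 10.6]
h 10.64 [ 0.4868 -0.1639  0.117 ] [-2.3  1.  10.7]
h 11.14 [ 0.4868 -0.1639  0.117 ] [-1.4  0.4  9.5]
h 11.64 [ 0.4868 -0.1638  0.117 ] [-2.2  0.4 10.7]
```

```bash
python3 - <<'E'
from h import *
def s(l): print(l,round(telemetry.current_t(),2),telemetry.current_ee_pos().round(4),np.round(telemetry.current_wrist_force(),1))
x,y=telemetry.current_ee_pos()[:2]
for z in (.1162,.1155):
    g=r.move_l([x,y,z],vel=.01); s(z)
    if telemetry.current_wrist_force()[2]>16: break
for i in range(5): r.hold(.5); s('h')
E
```

```text
0.1162 11.89 [ 0.4868 -0.1639  0.117 ] [-2.6  1.3  8.9]
0.1155 12.14 [ 0.4868 -0.1639  0.1168] [-3.9  0.9 12.9]
h 12.64 [ 0.4868 -0.1639  0.1168] [-3.5  0.5 12.4]
h 13.14 [ 0.4868 -0.1639  0.1168] [-4.   2.  12.6]
h 13.64 [ 0.4868 -0.1639  0.1168] [-3.9  0.5 12.9]
h 14.14 [ 0.4868 -0.1639  0.1168] [-2.5  0.8 13.2]
h 14.64 [ 0.4868 -0.1639  0.1168] [-3.2  1.7 12.9]
```

The tip is blocked at z = 0.117 with the target 1.3 mm deeper and about 13 N on it, so this is the hard stop. It has been held for well over 2 s. Now I'll release and withdraw.

```bash
python3 - <<'E'
from h import *
def s(l): print(l,round(telemetry.current_t(),2),telemetry.current_ee_pos().round(4),np.round(telemetry.current_wrist_force(),1))
x,y=.488,-.164
r.move_l([x,y,.146],vel=.05); s('up')
r.move_l([x,y,.26],vel=.12); s('clear')
r.move_to([.35,.10,.30],telemetry.current_tool_rot()); s('away')
for n in("scene","top"):
    im=vision.snapshot(n); cv2.imwrite(f"pics/{n}3.png",im[:,:,::-1])
    for t in("well_plate","blank"): print(n,t,[(q['at'],round(q['score'],2)) for q in models.mark_of(t,n)][:4])
    a=cv2.imread(f"pics/{n}0.png");d=cv2.absdiff(a,im[:,:,::-1].copy()).max(2)
    u,v=map(int,proj(n,[.6,-.118,.08]));x0,y0=u-130,v-100
    cv2.imwrite(f"pics/{n}3c.png",cv2.resize(im[y0:y0+200,x0:x0+260],None,fx=3,fy=3,interpolation=cv2.INTER_CUBIC)[:,:,::-1])
E
```

```text
up 15.4 [ 0.4875 -0.1637  0.1454] [-1.4  0.6 -0.3]
clear 16.5 [ 0.4875 -0.1638  0.2592] [ 0.2 -0.2 -0.2]
away 17.65 [0.3507 0.0995 0.2998] [ 0.1 -0.4  0.2]
scene well_plate [([0.6438, -0.2012, 0.0472], 0.97), ([0.2739, -0.2826, -0.0004], 0.8), ([0.5456, 0.3009, 0.0015], 0.79)]
scene blank [([0.6613, -0.1163, -0.0004], 0.22)]
top well_plate [([0.548, 0.3033, -0.0005], 0.93), ([0.278, -0.2842, -0.0026], 0.83), ([0.6411, -0.2041, 0.0447], 0.74)]
top blank [([0.6782, -0.0354, 0.0457], 0.9)]
```

View pics/scene3c.png

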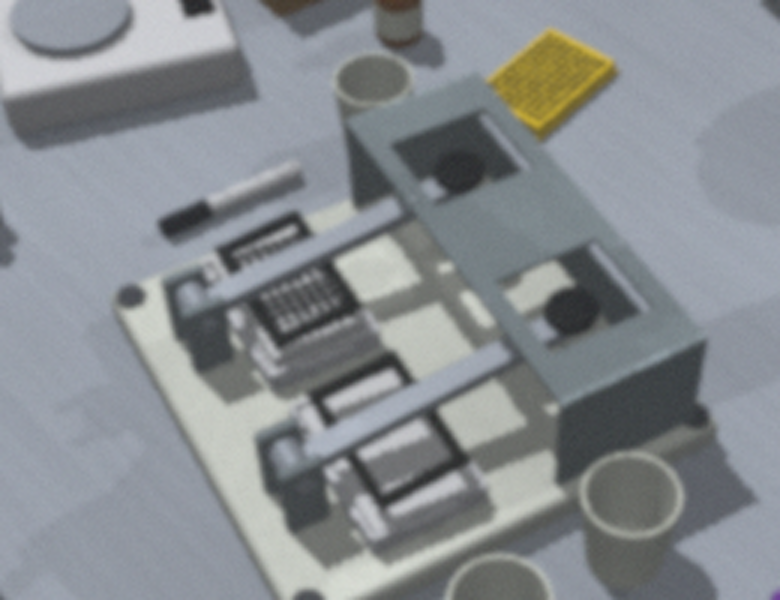

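View pics/top3c.png

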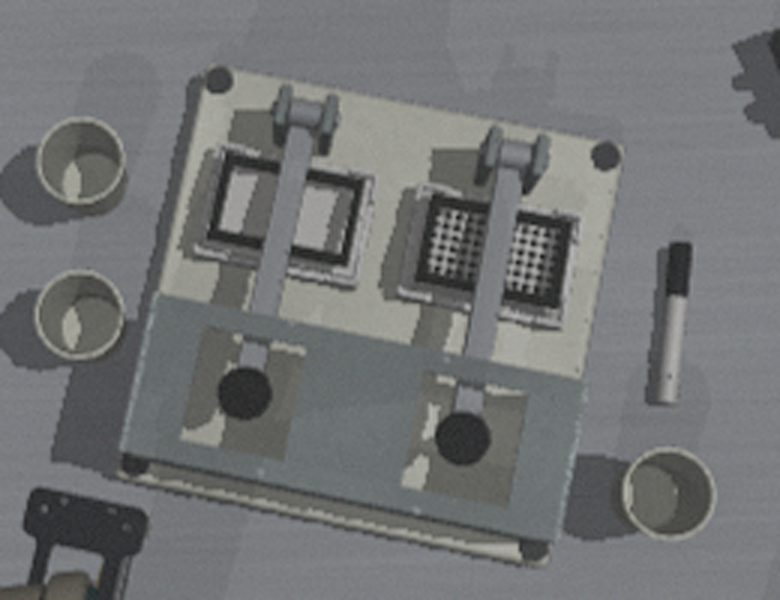

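Both paddles are back up, at crop pixels (462,438) and (245,393). The plate, blank, cups and marker look the same as before, so I'm handing the job in.

```bash
python3 - <<'E'
from plant import r
r.sign_off()
E
```

```text
the job is handed in; nothing more can be done
```

I pressed the right bay's lever fully down, held it there, released it and withdrew, and the job is handed in. The arm was clear at 17.7 s.

- **Choice of bay:** the wells showed in the right nest in the top, scene and wrist pictures. The left nest held the plain blank.
- **Press:** with the gripper closed, I went down through the middle of the right window. The fingertips stopped 92 mm above the bench, which is the stated stop height. Commanding about 1.3 mm deeper raised the force to about 13 N with only 0.2 mm of movement, so it was on the hard stop. From first reaching the stop to release was about 6.7 s, the last 2.5 s at about 13 N.
- **Final checks:** after withdrawal the wrist force was about zero. In the before and after crops, both paddles are up and the plate, blank, nearby cups and marker look unchanged. I did not look at the reagent bottle or dish again afterwards; the arm stayed well above them.
- **Checks that disagreed:**
  - The second and third force-guarded pushes stopped the arm early, at about 10–12 N, so I finished the press with small unguarded steps.
  - The network missed the blank in the last scene picture, giving only a low-score wrong hit. It found it in the top picture within about 4 mm of its earlier position, which is within its error.

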